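# Put the mixed-up pistons back with their cylinders

## Task

Three engine rebuild sets stand on the bench, each a finned cylinder with a cork rest beside it, but their three pistons have been put back on the wrong sets. Swap them round, parking one on the empty cork rest or another free spot on the way, so that each piston stands crown up in the middle of the cork rest beside the cylinder whose bore it fits. Set the pistons down gently, let none drop or tip over, and leave the wrench, the socket and the grease tin where they are.

Things in the scene. Friction and masses are not known exactly. Their poses are not given: they have to be found in the camera images.
- piston_small: The small piston: solid plain aluminium cylinder, 38 mm in diameter, 40 mm high, a low dome on the crown (5 mm more), about 90 g, dark ring grooves near the top. Stands on its skirt, crown up; origin at the centre of its underside, z up its axis; yaw does not matter. At the start it stands on the cork rest of the medium set (wrong).
- piston_medium: The medium piston: solid plain aluminium cylinder, 48 mm in diameter, 46 mm high, a flat crown with two dark round valve pockets, about 150 g, dark ring grooves near the top. Stands on its skirt, crown up; origin at the centre of its underside, z up its axis; yaw does not matter. At the start it stands on the cork rest of the large set (wrong).
- piston_large: The large piston: solid plain aluminium cylinder, 60 mm in diameter, 52 mm high, a flat crown with one dark round bowl in the middle, about 250 g, dark ring grooves near the top. Stands on its skirt, crown up; origin at the centre of its underside, z up its axis; yaw does not matter. At the start it stands on the cork rest of the small set (wrong).
- set_small: The small set, fixed: steel tray 94 x 197 mm (x, y), rim 10 mm high; round cork rest 76 mm across, top at z = 10 mm; black finned cylinder 68 mm square, top at z = 55 mm, open bore 40 mm (fits the small piston). Origin on the bench under the cork's centre, z up; the cylinder's axis is 100 mm off along +y, so fingers closing along the set's x clear it.
- set_medium: The medium set, fixed: steel tray 94 x 197 mm (x, y), rim 10 mm high; round cork rest 76 mm across, top at z = 10 mm; black finned cylinder 78 mm square, top at z = 61 mm, open bore 50 mm (fits the medium piston). Origin on the bench under the cork's centre, z up; the cylinder's axis is 100 mm off along +y, so fingers closing along the set's x clear it.
- set_large: The large set, fixed: steel tray 94 x 197 mm (x, y), rim 10 mm high; round cork rest 76 mm across, top at z = 10 mm; black finned cylinder 90 mm square, top at z = 67 mm, open bore 62 mm (fits the large piston). Origin on the bench under the cork's centre, z up; the cylinder's axis is 100 mm off along +y, so fingers closing along the set's x clear it.
- spare_rest: A fixed steel tray, 94 mm square, with a cork rest 76 mm across and no cylinder; empty at the start, free for parking. Origin on the bench under the centre of the cork, whose top is at z = 10 mm, level with the tray's rim.
- wrench: A steel open-ended wrench, 170 mm long, lying flat on the bench between the sets; bystander. Origin on the bench under its middle, x along its length.
- tin: A small closed steel grease tin, 44 mm in diameter, 55 mm high, standing between the sets; bystander. Origin at the centre of its underside.
- socket: A steel wrench socket (a tube 28 mm in outer diameter, 34 mm high) standing on end between the sets; bystander. Origin at the centre of its underside.
Things that resemble listed ones, but are neither listed nor needed, are in the scene too. What is shaped like the piston_medium but orange, pink or red is not meant.

How it is judged:
By the outcome, as a careful person would: the job done as asked, in the order asked, and still so for the second after the job is handed in, with the robot touching nothing.
It also fails if it takes over 109 s, if anything falls off the work surface, if the arm or the gripper's body presses on something with over 40 N, if the wrist force passes 120 N, or if a joint passes its speed limit or range.

## Robot

A 7-joint arm with a two-finger parallel gripper is mounted at the origin on the work surface. World frame = base frame: x ahead of the robot, y to its left, z up, the work surface at z = 0. Lengths are in m, angles in rad, forces in N, time in s.
With the tool pointing down it reaches from about 0.425 to 0.925 m from the base axis. Payload 6.8 kg.
Tool frame: the origin (TCP) lies at the very end of the fingers, on their centre line; the grasp point (between the pads) lies 19 mm behind it; z points along the fingers, y is the line along which they close (so a half turn about z gives the same grasp; the last joint's range is limited). The gripper opens to 85 mm and grips with 20 to 120 N. Pads are 22 mm wide; open, the fingers measure 114 mm over their backs; the gripper's body (76 mm by 85 mm) begins 54 mm behind the grasp point. The pads swing forward as they close: fully open they stand 13 mm farther back than shut.
Start: joints at [-1.269, 0.477, 0.022, 1.555, -0.011, 1.109, -0.083], TCP at [0.269, 0.619, 0.231] pointing down, gripper open.
Joint ranges: [-2.96, 2.96], [-0.34, 2.1], [-1.41, 1.46], [0.24, 2.44], [-1.37, 4.51], [0.17, 1.92], [-2.96, 2.96]. Speed limits (rad/s): [2.39, 2.39, 3.14, 3.14, 3.14, 3.14, 3.14].

## Interface

Orientations are given as a unit quaternion [w, x, y, z].
In Python, from station import bot gives the robot as it stands. The module is installed in compiled form; this text tells all that it offers.
- The arm moves only by the shell command python3 -m jog 'ROWS' [OPENING] [FORCE]. ROWS is JSON, a list of rows, each a list of 4 numbers: the shift along the tool's x, y, z in cm, then the turn about the tool's z in rad. In form: [[x, y, z, spin], ...]. A call has 1 to 20 rows; each row is the pose to reach, as a shift and turn from the pose commanded when the call began, along the tool's axes at that moment; what a row does not reach only later rows make up. A row lasts 1/12 s, in which the tool goes at most 41.7 mm and 7.16 degrees, less where a joint would pass 70% of its speed; a pose out of reach is approached as far as the arm can. A call with a gripper value outside its range is refused whole. OPENING is the closure, from -1 (fully open) to 1 (shut), set as the call begins (- or left out, the last holds). The fingers move at their own pace and stop on an object; FORCE is the grip in N (left out, the last holds). Time passes only in rows, so rows that repeat a pose let the fingers close. It gives the time, the measured TCP pose, the force, the opening and the grip force at its end, in the units of the state.
- bot.get_obs(): the state, without advancing time (a new reading comes with each control period).
- bot.read_camera(name): name is "side" or "top"; returns a dict with "pixels" (420x560x3 uint8, red, green, blue), "depth" (420x560 float32, m along the optical axis (not along the pixel's ray), 0 where there is no reading), "fovy" (degrees; the focal length in pixels is half the picture's height over the tangent of half this angle, whatever the lens; pixels are square), "cx", "cy" (the principal point, pixels), "pose" (4x4, takes a point from camera to world coordinates). Camera axes: x right, y down, z forward; pixel columns grow to the right and rows downward; lengths in m; the calibration is good to about 2 mm. A picture is of the moment at which its call begins.
- bot.hand_in(): hands the job in; it is judged then, once.
The state is a dict: "t": time; "q": joint angles; "joint_vel": joint speeds; "joint_torque": joint torques, N m; "eef_pos": TCP position; "tool_rot": TCP orientation; "contact_force": force on the tool from outside, world axes, zero at the start; "torque": the same for the moment, N m; "gripper_width": opening from 0.0 (shut) to 1.0 (fully open); "grasp_force": force on a finger pad.
Only numpy, scipy, OpenCV 4.12 (cv2) and the standard library are available. Lean on these libraries where they do the work, as an engineer would, in place of code of your own. Each camera call takes 0.05 s, during which the arm holds its last target. There are 200 camera calls.

## Working session

There is one attempt and no reset: what is moved stays moved. The work goes in short steps, Python scripts to look and compute and a shell command to move; the robot and the scene stay as the last step left them, time stands still between calls to the robot, and variables do not carry over. Pictures are saved under pics/ and viewed, at most 14 in all, crops included, and the job is handed in when it is done.

```bash
mkdir -p pics
cat > h.py <<'E'
import numpy as np, cv2
from station import bot
def cam(n):
    c=bot.read_camera(n); h,w=c["depth"].shape
    f=h/2/np.tan(np.radians(c["fovy"])/2)
    v,u=np.mgrid[:h,:w]; d=c["depth"]
    P=np.stack([(u-c["cx"])/f*d,(v-c["cy"])/f*d,d],-1)
    T=np.array(c["pose"]); W=P@T[:3,:3].T+T[:3,3]; W[d==0]=np.nan
    return c["pixels"],W,T,f
def save(n,img,s=1):
    cv2.imwrite("pics/"+n+".png",cv2.resize(img[...,::-1],None,fx=s,fy=s,interpolation=cv2.INTER_CUBIC))
E
python3 - <<'E'
from h import *
for n in("top","side"):
    im,W,T,f=cam(n); save(n+"1",im,1.4); np.savez(n,im=im,W=W); print(n,T.round(3).tolist(),f)
o=bot.get_obs(); print(o)
E
```

```text
top [[-0.058, -0.976, 0.209, 0.376], [-0.998, 0.057, -0.013, -0.095], [0.001, -0.209, -0.978, 1.086], [0.0, 0.0, 0.0, 1.0]] 443.7166870492017
side [[-0.996, -0.074, 0.058, 0.568], [-0.094, 0.788, -0.609, 0.4], [-0.0, -0.612, -0.791, 0.655], [0.0, 0.0, 0.0, 1.0]] 411.94996150413766
{'t': 0.1, 'q': array([-1.26910298,  0.47777975,  0.02231962,  1.55637346, -0.01146702,
        1.10929689, -0.08312769]), 'joint_vel': array([-1.86020961e-03, -1.18234331e-03, -6.53764286e-04, -3.69666930e-03,
        2.20258863e-03, -7.90382777e-04, -8.55799404e-05]), 'joint_torque': array([ 4.43383513e-03, -5.97759426e+01,  1.61402073e+00, -2.81953311e+01,
        1.29599721e-02,  4.96071676e-03,  2.19864724e-06]), 'eef_pos': array([0.26872194, 0.61860565, 0.2303719 ]), 'tool_rot': array([-1.03254595e-04,  2.03452557e-01,  9.79084424e-01, -8.58537667e-04]), 'contact_force': array([ 0.39393466, -0.30554556, -0.13086902]), 'torque': array([-0.02297904,  0.07947016, -0.01430285]), 'grasp_force': 0.0, 'gripper_width': 0.9988566258505519}
```

View pics/top1.png

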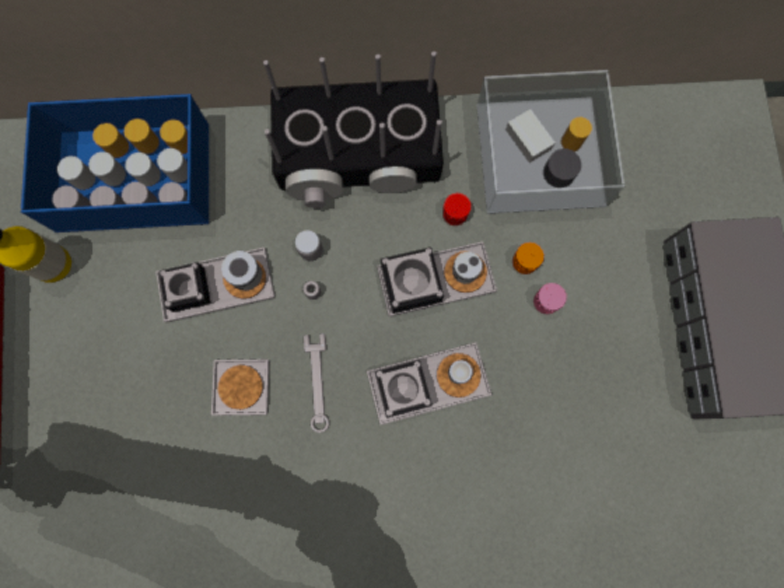

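View pics/side1.png

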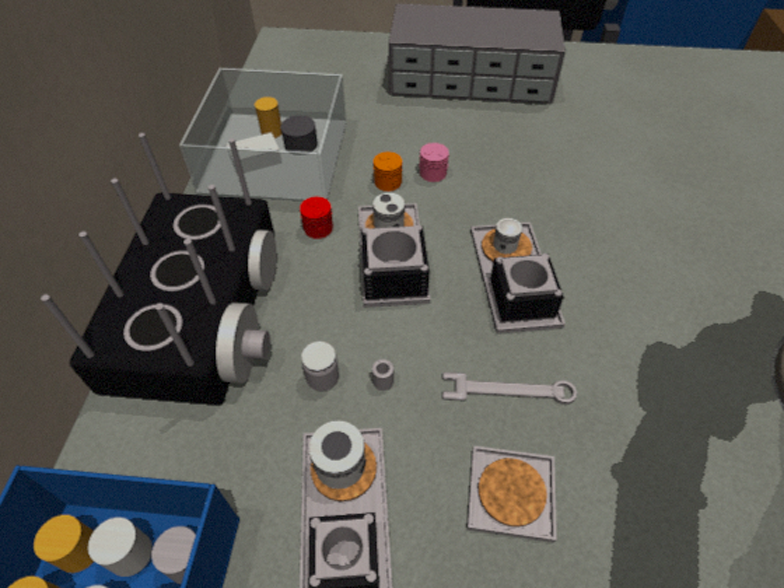

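The top view (1.4x picture) shows these, choosing by description:
- Large piston with one bowl at (240,268), on the set with the smallest bore.
- Medium piston with two pockets at (468,264), on the set with the largest bore.
- Small domed piston at (460,372), on the medium set.
- Spare cork rest at (240,386).
- Could be mistaken for these: red (457,209), orange (528,258) and pink (550,298) pistons, the tin (307,244), the socket (312,289), and the bottles in the blue crate.

Next I measure from both views.

Run:
```python
from h import *
D={n:np.load(n+".npz") for n in("top","side")}
A={"S":(240,268),"L":(468,264),"M":(460,372),"spare":(240,386)}
W0=D["top"]["W"]
for k,(u,v) in A.items():
    c0=W0[int(v/1.4),int(u/1.4)]; print(k,"seed",c0.round(3))
    for n in D:
        W=D[n]["W"];im=D[n]["im"]; r=np.hypot(W[...,0]-c0[0],W[...,1]-c0[1])
        near=r<.055
        z=W[...,2]
        hsv=cv2.cvtColor(im,cv2.COLOR_RGB2HSV)
        cork=near&(hsv[...,1]>110)&(abs(z-.01)<.008)
        ct,rc=cv2.minEnclosingCircle(W[cork][:,:2].astype(np.float32))
        s=f" {n} cork c={np.round(ct,4)} r={rc:.4f} z={np.median(z[cork]):.4f}"
        if k!="spare":
            hi=(r<.04)&(z>.035)
            zt=np.percentile(z[hi],90); top=hi&(z>zt-.005 if k!="M" else z>zt-.008)
            ct,rc=cv2.minEnclosingCircle(W[top][:,:2].astype(np.float32))
            s+=f" top c={np.round(ct,4)} r={rc:.4f} zt={zt:.4f} mean={W[top][:,:2].mean(0).round(4)} n={top.sum()}"
        print(s)
# tray orientation: cylinder tops
    if k!="spare":
        for n in D:
            W=D[n]["W"];z=W[...,2]; 
            m=(abs(W[...,0]-c0[0])<.08)&(abs(W[...,1]-c0[1]-.1)<.06)&(z>.048)&(np.hypot(W[...,0]-c0[0],W[...,1]-c0[1])>.045)
            R=cv2.minAreaRect(W[m][:,:2].astype(np.float32)); print("  cyl",n,np.round(R[0],4),np.round(R[1],4),R[2],np.percentile(z[m],90).round(4))
# wrench, tin, socket heights skipped
im=D["top"]["im"]
save("crop1",im[165:290,100:400],2.6)
```

```text
S seed [0.658 0.149 0.061]
 top cork c=[0.6536 0.1536] r=0.0370 z=0.0098 top c=[0.6586 0.151 ] r=0.0304 zt=0.0646 mean=[0.6581 0.1513] n=446
 side cork c=[0.6525 0.1544] r=0.0385 z=0.0094 top c=[0.6585 0.1519] r=0.0305 zt=0.0627 mean=[0.658  0.1529] n=1167
  cyl top [0.637  0.2519] [0.0678 0.0675] 9.051318168640137 0.057
  cyl side [0.6364 0.253 ] [0.0659 0.0671] 9.161908149719238 0.0556
L seed [ 0.644 -0.24   0.057]
 top cork c=[ 0.6404 -0.24  ] r=0.0379 z=0.0102 top c=[ 0.6425 -0.2388] r=0.0241 zt=0.0585 mean=[ 0.6419 -0.2391] n=274
 side cork c=[ 0.6423 -0.2491] r=0.0379 z=0.0093 top c=[ 0.6416 -0.2386] r=0.0249 zt=0.0565 mean=[ 0.6416 -0.2373] n=297
  cyl top [ 0.6249 -0.1417] [0.0911 0.0902] 9.88284683227539 0.0686
  cyl side [ 0.6241 -0.141 ] [0.09   0.0931] 9.893735885620117 0.0669
M seed [ 0.461 -0.211  0.056]
 top cork c=[ 0.4592 -0.2136] r=0.0375 z=0.0100 top c=[ 0.4627 -0.2128] r=0.0188 zt=0.0549 mean=[ 0.462  -0.2126] n=198
 side cork c=[ 0.4561 -0.2127] r=0.0406 z=0.0093 top c=[ 0.461 -0.212] r=0.0198 zt=0.0534 mean=[ 0.4622 -0.2092] n=205
  cyl top [ 0.44   -0.1154] [0.0781 0.0781] 11.394247055053711 0.0627
  cyl side [ 0.4392 -0.1145] [0.0789 0.0811] 11.5086669921875 0.0609
spare seed [0.463 0.163 0.01 ]
 top cork c=[0.4606 0.1625] r=0.0379 z=0.0100
 side cork c=[0.4589 0.1635] r=0.0395 z=0.0094
```

View pics/crop1.png

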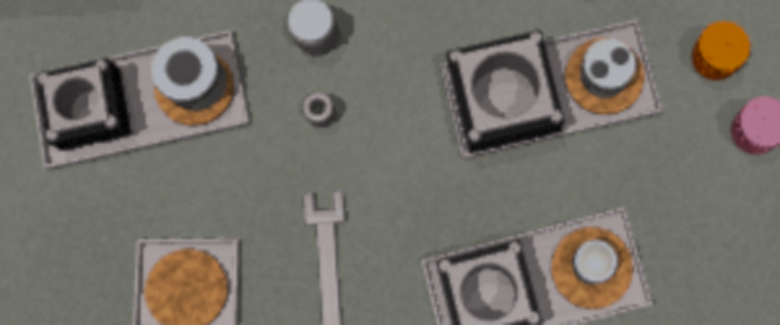

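```bash
cat > d.py <<'E'
import sys,numpy as np
from scipy.spatial.transform import Rotation as R
from station import bot
PL={"S":(.6525,.1538,9.1),"L":(.6417,-.2398,9.9),"M":(.4595,-.2130,11.45),"P":(.460,.163,10),
"large":(.6584,.1514,9.1),"medium":(.642,-.2388,9.9),"small":(.462,-.2125,11.45)}
x,y,a=PL[sys.argv[1]]; z=float(sys.argv[2])
o=bot.get_obs(); r=R.from_quat(o["tool_rot"],scalar_first=True); m=r.as_matrix()
s=(np.degrees(np.arctan2(m[1,1],m[0,1]))-a+90)%180-90
print("cm",(m.T@(np.array([x,y,z])-o["eef_pos"])*100).round(2),"spin",np.radians(s).round(3),"tilt",m[:,2].round(3),"t",o["t"],"q",o["q"].round(2))
E
python3 d.py large .15
```

```text
cm [-54.35 -27.31   8.09] spin 1.002 tilt [-0.001 -0.002 -1.   ] t 0.1 q [-1.27  0.48  0.02  1.56 -0.01  1.11 -0.08]
```

```bash
python3 -m jog '[[-1,-0.5,0,0],[-3,-1.5,0.5,0.05],[-6,-3,1,0.1],[-9.3,-4.7,1.4,0.17],[-12.6,-6.3,1.9,0.23],[-15.9,-8,2.4,0.29],[-19.2,-9.7,2.9,0.35],[-22.5,-11.3,3.3,0.41],[-25.8,-13,3.8,0.48],[-29.1,-14.6,4.3,0.54],[-32.4,-16.3,4.8,0.6],[-35.7,-18,5.3,0.66],[-39,-19.6,5.8,0.72],[-42.3,-21.3,6.3,0.78],[-45.6,-22.9,6.8,0.84],[-48.9,-24.6,7.3,0.9],[-51.5,-25.9,7.7,0.95],[-53.5,-26.9,8,0.99],[-54.35,-27.3,8.1,1.0],[-54.35,-27.3,8.1,1.0]]' -1 40; python3 d.py large .02
```

```text
t: 1.77
eef_pos: [0.6595, 0.1485, 0.1499]
tool_rot: [0.001, 0.65, 0.76, -0.001]
contact_force: [0.5, -0.7, 0.1]
gripper_width: 1.0
grasp_force: 0.0
cm [ 0.33 -0.06 12.99] spin -0.002 tilt [-0.    -0.002 -1.   ] t 1.7667 q [-0.56  0.58  0.35  1.64 -0.23  0.96  0.03]
```

```bash
python3 -m jog '[[0.1,0,1,0],[0.2,-0.05,3,0],[0.3,-0.05,5.5,0],[0.3,-0.05,8,0],[0.3,-0.05,8,0],[0.3,-0.05,8,0]]'; python3 d.py large .02
python3 - <<'E'
from h import *
im,W,T,f=cam("side"); save("g1",im[260:420,170:310],4)
E
```

```text
t: 2.27
eef_pos: [0.6554, 0.1572, 0.069]
tool_rot: [-0.001, 0.647, 0.763, -0.001]
contact_force: [0.4, 0.4, 0.9]
gripper_width: 1.002
grasp_force: 0.0
cm [-0.62  0.22  4.89] spin 0.006 tilt [-0.004  0.    -1.   ] t 2.2667 q [-0.54  0.67  0.31  1.69 -0.27  0.83  0.05]
```

View pics/g1.png

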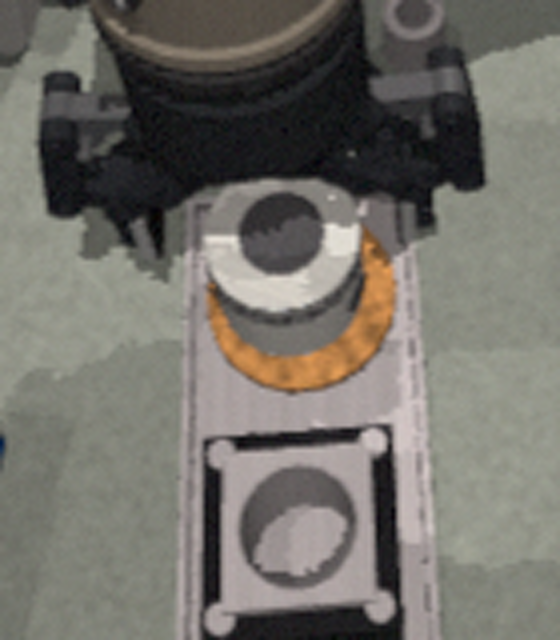

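The side view shows the open fingers above and behind the large piston, straddling it (crop about (280,240)), with nothing touching. I'll let the arm settle and re-read.

```bash
for i in 1 2; do python3 -m jog '[[0,0,0,0],[0,0,0,0],[0,0,0,0]]' |head -2;python3 d.py large .02;done
```

```text
t: 2.57
eef_pos: [0.6586, 0.1555, 0.0719]
cm [-0.4  -0.09  5.19] spin 0.002 tilt [ 0.002  0.001 -1.   ] t 2.5667 q [-0.54  0.67  0.32  1.69 -0.27  0.83  0.05]
t: 2.82
eef_pos: [0.6578, 0.155, 0.0706]
cm [-0.37 -0.    5.06] spin 0.002 tilt [ 0.  0. -1.] t 2.8167 q [-0.54  0.67  0.32  1.69 -0.27  0.83  0.05]
```

```bash
python3 -m jog '[[-0.2,0,1,0],[-0.37,0,2.5,0],[-0.37,0,4,0],[-0.37,0,4.8,0],[-0.37,0,5,0],[-0.37,0,5,0],[-0.37,0,5,0],[-0.37,0,5,0],[-0.37,0,5,0]]'; python3 d.py large .02
```

```text
t: 3.57
eef_pos: [0.6589, 0.1516, 0.021]
tool_rot: [0.0, 0.648, 0.762, 0.001]
contact_force: [-0.4, -1.4, -0.4]
gripper_width: 1.002
grasp_force: 0.0
cm [-0.01 -0.05  0.1 ] spin 0.002 tilt [ 0.001  0.    -1.   ] t 3.5667 q [-0.52  0.73  0.29  1.7  -0.29  0.74  0.08]
```

```bash
python3 -m jog '[[0,0,0,0],[0,0,0,0],[0,0,0,0],[0,0,0,0],[0,0,0,0],[0,0,0,0],[0,0,0,0],[0,0,0,0]]' 1 40; python3 -m jog '[[0,0,-0.3,0],[0,0,-1,0],[0,0,-2,0],[0,0,-4,0],[0,0,-6,0],[0,0,-8,0],[0,0,-9.5,0],[0,0,-10,0],[0,0,-10,0],[0,0,-10,0],[0,0,-10,0]]'; python3 d.py P .12
```

```text
t: 4.23
eef_pos: [0.6585, 0.1515, 0.021]
tool_rot: [0.0, 0.648, 0.762, 0.0]
contact_force: [-1.7, -1.4, 6.1]
gripper_width: 0.694
grasp_force: 43.2
t: 5.15
eef_pos: [0.6573, 0.1513, 0.1191]
tool_rot: [-0.001, 0.648, 0.762, -0.001]
contact_force: [-0.4, 0.4, -1.5]
gripper_width: 0.689
grasp_force: 43.7
cm [  4.32 -19.29  -0.05] spin -0.013 tilt [-0.002 -0.001 -1.   ] t 5.15 q [-0.55  0.61  0.34  1.67 -0.24  0.91  0.04]
```

```bash
python3 -m jog '[[0.2,-0.8,0,0],[0.6,-2.5,0,0],[1.1,-5,0,0],[1.7,-7.5,0,0],[2.3,-10,0,0],[2.8,-12.5,0,0],[3.4,-15,0,0],[3.9,-17.3,0,0],[4.2,-18.7,0,0],[4.32,-19.3,0,0],[4.32,-19.3,0,0],[4.32,-19.3,0,0],[4.32,-19.3,0,0],[4.32,-19.3,0,0],[4.32,-19.3,0,0],[4.32,-19.3,0,0]]' ; python3 d.py P .0225
```

```text
t: 6.48
eef_pos: [0.4614, 0.163, 0.1202]
tool_rot: [0.0, 0.648, 0.761, 0.0]
contact_force: [0.4, 0.5, -1.9]
gripper_width: 0.692
grasp_force: 43.8
cm [ 0.03 -0.14  9.77] spin -0.014 tilt [ 0. -0. -1.] t 6.4833 q [-0.76  0.34  0.35  2.11 -0.17  0.72 -0.14]
```

```bash
python3 -m jog '[[0,-0.1,1,0],[0,-0.1,3,0],[0,-0.1,5.5,0],[0,-0.1,7.5,0],[0,-0.1,9,0],[0,-0.1,9.5,0],[0,-0.1,9.6,0],[0,-0.1,9.7,0],[0,-0.1,9.75,0],[0,-0.1,9.8,0],[0,-0.1,9.85,0],[0,-0.1,9.9,0],[0,-0.1,9.92,0],[0,-0.1,9.92,0],[0,-0.1,9.92,0]]'; python3 d.py P .021
```

```text
t: 7.73
eef_pos: [0.4599, 0.163, 0.0212]
tool_rot: [0.0, 0.648, 0.762, 0.0]
contact_force: [-0.5, -0.1, -1.6]
gripper_width: 0.691
grasp_force: 43.8
cm [-0.    0.01  0.02] spin -0.013 tilt [ 0.  0. -1.] t 7.7333 q [-0.68  0.51  0.27  2.16 -0.27  0.5  -0.05]
```

```bash
python3 -m jog '[[0,0,0.03,0],[0,0,0.06,0],[0,0,0.08,0],[0,0,0.08,0],[0,0,0.08,0]]'; python3 -m jog '[[0,0,0,0],[0,0,0,0],[0,0,0,0],[0,0,0,0],[0,0,0,0],[0,0,0,0]]' -1; python3 -m jog '[[0,0,-0.5,0],[0,0,-2,0],[0,0,-4,0],[0,0,-7,0],[0,0,-10,0],[0,0,-11.5,0],[0,0,-12,0],[0,0,-12,0]]'; python3 d.py small .14
```

```text
t: 8.15
eef_pos: [0.4599, 0.163, 0.0209]
tool_rot: [-0.0, 0.648, 0.762, 0.0]
contact_force: [-2.6, -0.4, 9.1]
gripper_width: 0.696
grasp_force: 44.7
t: 8.65
eef_pos: [0.4598, 0.163, 0.0202]
tool_rot: [-0.0, 0.648, 0.762, -0.0]
contact_force: [-0.8, -0.1, 0.1]
gripper_width: 1.0
grasp_force: 0.0
t: 9.32
eef_pos: [0.4606, 0.1634, 0.1416]
tool_rot: [0.0, 0.648, 0.762, 0.001]
contact_force: [-0.3, -0.1, -0.6]
gripper_width: 0.999
grasp_force: 0.0
cm [-37.13  -5.89   0.09] spin -0.039 tilt [ 0.002  0.002 -1.   ] t 9.3167 q [-0.78  0.3   0.37  2.1  -0.16  0.77 -0.15]
```

```bash
python3 -m jog '[[-1,-0.2,0,0],[-3,-0.5,0,0],[-6,-0.9,0,0],[-9.3,-1.4,0,0],[-12.6,-2,0,0],[-15.9,-2.5,0,-0.02],[-19.2,-3,0,-0.02],[-22.5,-3.5,0,-0.02],[-25.8,-4.1,0,-0.04],[-29.1,-4.6,0,-0.04],[-32.4,-5.1,0,-0.04],[-35,-5.5,0,-0.04],[-36.6,-5.8,0,-0.04],[-37.1,-5.9,0,-0.04],[-37.1,-5.9,0,-0.04],[-37.1,-5.9,0,-0.04],[-37.1,-5.9,0,-0.04],[-37.1,-5.9,0,-0.04],[-37.1,-5.9,0,-0.04]]'; python3 d.py small .019
python3 - <<'E'
from h import *
W=cam("top")[1]; 
for c in((.46,.163),(.462,-.2125),(.642,-.2388)):
    r=np.hypot(W[...,0]-c[0],W[...,1]-c[1]); m=(r<.04)&(W[...,2]>.045)&(W[...,2]<.075)
    if m.sum()>50: print(np.round(cv2.minEnclosingCircle(W[m&(W[...,2]>np.percentile(W[m][:,2],90)-.006)][:,:2].astype(np.float32))[0],4),np.percentile(W[m][:,2],90))
E
```

```text
t: 10.9
eef_pos: [0.4613, -0.2114, 0.1402]
tool_rot: [-0.0, 0.632, 0.775, 0.0]
contact_force: [0.2, 0.1, 0.4]
gripper_width: 0.998
grasp_force: 0.0
cm [-0.13  0.05 12.12] spin 0.003 tilt [-0.     0.001 -1.   ] t 10.9 q [-0.1   0.35  0.5   2.06 -0.23  0.78  0.74]
[0.4607 0.1629] 0.06438512271454733
[ 0.6425 -0.239 ] 0.05876648813393519
```

```bash
python3 -m jog '[[-0.1,0,1,0],[-0.1,0,3.5,0],[-0.1,0,6.5,0],[-0.1,0,9.5,0],[-0.1,0.05,11.5,0],[-0.1,0.05,12.1,0],[-0.1,0.05,12.1,0],[-0.1,0.05,12.1,0],[-0.1,0.05,12.1,0]]'; python3 -m jog '[[0,0,0,0],[0,0,0,0],[0,0,0,0],[0,0,0,0],[0,0,0,0],[0,0,0,0],[0,0,0,0],[0,0,0,0],[0,0,0,0]]' 1 30;  python3 -m jog '[[0,0,-0.3,0],[0,0,-1,0],[0,0,-2,0],[0,0,-4,0],[0,0,-6,0],[0,0,-8,0],[0,0,-9.5,0],[0,0,-10,0],[0,0,-10,0],[0,0,-10,0],[0,0,-10,0]]'; python3 d.py S .12
```

```text
t: 11.7
eef_pos: [0.4627, -0.214, 0.0204]
tool_rot: [0.001, 0.633, 0.774, 0.0]
contact_force: [0.6, -0.3, 0.1]
gripper_width: 0.995
grasp_force: 0.0
t: 12.45
eef_pos: [0.4621, -0.2136, 0.0199]
tool_rot: [0.0, 0.633, 0.774, 0.0]
contact_force: [-1.1, 1.0, 7.0]
gripper_width: 0.429
grasp_force: 29.6
t: 13.37
eef_pos: [0.4611, -0.2132, 0.1185]
tool_rot: [-0.001, 0.633, 0.775, -0.0]
contact_force: [0.5, 0.2, -0.3]
gripper_width: 0.429
grasp_force: 30.3
cm [32.14 26.08 -0.16] spin 0.042 tilt [-0.001  0.    -1.   ] t 13.3667 q [-0.09  0.38  0.49  2.08 -0.26  0.74  0.77]
```

```bash
python3 -m jog '[[0.7,0.6,0,0],[2,1.6,0,0],[4,3.2,0,0],[6.4,5.2,0,0],[8.8,7.1,0,0.02],[11.2,9.1,0,0.02],[13.6,11,0,0.02],[16,13,0,0.02],[18.4,14.9,0,0.02],[20.8,16.9,0,0.04],[23.2,18.8,0,0.04],[25.6,20.8,0,0.04],[28,22.7,0,0.04],[30,24.3,0,0.04],[31.4,25.5,0,0.04],[32,26,0,0.04],[32.1,26.1,0,0.04],[32.1,26.1,0,0.04],[32.1,26.1,0,0.04],[32.1,26.1,0,0.04]]'; python3 -m jog '[[0,0,0,0],[0,0,0,0],[0,0,0,0]]'|head -2;  python3 d.py S .02
```

```text
t: 15.03
eef_pos: [0.653, 0.1509, 0.1193]
tool_rot: [0.0, 0.649, 0.761, -0.001]
contact_force: [-0.2, -0.1, -0.1]
gripper_width: 0.431
grasp_force: 30.3
t: 15.28
eef_pos: [0.6534, 0.1525, 0.1195]
cm [ 0.14 -0.07  9.95] spin 0.001 tilt [ 0.  0. -1.] t 15.2833 q [-0.62  0.62  0.43  1.68 -0.31  0.91  0.09]
```

```bash
python3 -m jog '[[0,-0.05,1,0],[0,-0.05,3,0],[0,-0.05,5.5,0],[0,-0.05,7.5,0],[0,-0.05,9,0],[0,-0.05,9.5,0],[0,-0.05,9.6,0],[0,-0.05,9.7,0],[0,-0.05,9.75,0],[0,-0.05,9.8,0],[0,-0.05,9.85,0],[0,-0.05,9.9,0],[0,-0.05,9.9,0],[0,-0.05,9.9,0]]'; python3 -m jog '[[0,0,0.03,0],[0,0,0.06,0],[0,0,0.06,0],[0,0,0.06,0]]';python3 d.py S .02
```

```text
t: 16.45
eef_pos: [0.653, 0.1531, 0.0205]
tool_rot: [0.0, 0.648, 0.762, 0.0]
contact_force: [0.1, -0.1, -1.1]
gripper_width: 0.438
grasp_force: 30.3
t: 16.78
eef_pos: [0.6531, 0.153, 0.0201]
tool_rot: [-0.0, 0.648, 0.762, 0.0]
contact_force: [-1.7, 0.1, 3.1]
gripper_width: 0.434
grasp_force: 30.7
cm [ 0.08 -0.04  0.01] spin 0.002 tilt [ 0.  0. -1.] t 16.7833 q [-0.58  0.74  0.37  1.72 -0.37  0.75  0.14]
```

```bash
python3 -m jog '[[0,0,0.02,0],[0,0,0.02,0],[0,0,0.02,0],[0,0,0.02,0],[0,0,0.02,0],[0,0,0.02,0],[0,0,0.02,0]]' -1; python3 -m jog '[[0,0,-0.5,0],[0,0,-2,0],[0,0,-4,0],[0,0,-7,0],[0,0,-10,0],[0,0,-11.5,0],[0,0,-12,0],[0,0,-12,0]]'; python3 d.py medium .14
```

```text
t: 17.37
eef_pos: [0.653, 0.153, 0.0194]
tool_rot: [-0.0, 0.648, 0.762, 0.0]
contact_force: [-0.6, 0.2, 0.9]
gripper_width: 1.0
grasp_force: 0.0
t: 18.03
eef_pos: [0.6541, 0.1532, 0.142]
tool_rot: [0.001, 0.648, 0.762, 0.002]
contact_force: [0.4, -1.2, -1.3]
gripper_width: 0.995
grasp_force: 0.0
cm [-38.5   -7.47   0.14] spin -0.012 tilt [ 0.004  0.001 -1.   ] t 18.0333 q [-0.63  0.59  0.44  1.67 -0.3   0.95  0.08]
```

```bash
python3 -m jog '[[-1,-0.2,0,0],[-3,-0.6,0,0],[-6,-1.1,0,0],[-9.3,-1.8,0,0],[-12.6,-2.4,0,0],[-15.9,-3.1,0,0],[-19.2,-3.7,0,0],[-22.5,-4.4,0,0],[-25.8,-5,0,0],[-29.1,-5.6,0,-0.01],[-32.4,-6.3,0,-0.01],[-35.7,-6.9,0,-0.01],[-37.7,-7.3,0,-0.01],[-38.4,-7.45,0,-0.01],[-38.5,-7.5,0,-0.01],[-38.5,-7.5,0,-0.01],[-38.5,-7.5,0,-0.01],[-38.5,-7.5,0,-0.01],[-38.5,-7.5,0,-0.01],[-38.5,-7.5,0,-0.01]]'; python3 -m jog '[[0,0,0,0],[0,0,0,0]]'|head -2; python3 d.py medium .02
python3 - <<'E'
from h import *
for n in("top","side"):
  W=cam(n)[1]; 
  for c in((.6525,.1538),(.46,.163)):
    r=np.hypot(W[...,0]-c[0],W[...,1]-c[1]); m=(r<.04)&(W[...,2]>.045)&(W[...,2]<.075)
    if m.sum()>50: print(n,np.round(cv2.minEnclosingCircle(W[m&(W[...,2]>np.percentile(W[m][:,2],90)-.008)][:,:2].astype(np.float32))[0],4),np.percentile(W[m][:,2],90))
E
```

```text
t: 19.7
eef_pos: [0.641, -0.2376, 0.1395]
tool_rot: [-0.0, 0.643, 0.765, 0.0]
contact_force: [0.5, 0.7, -0.2]
gripper_width: 1.0
grasp_force: 0.0
t: 19.87
eef_pos: [0.6408, -0.2386, 0.1396]
cm [-0.04  0.12 11.96] spin -0.001 tilt [ 0.  0. -1.] t 19.8667 q [-0.04  0.62  0.46  1.64 -0.32  0.96  0.69]
top [0.6532 0.1541] 0.05465379306127205
top [0.4608 0.1627] 0.06490609869201688
side [0.653 0.154] 0.05382907077260451
side [0.4605 0.1634] 0.06289455633293178
```

Small is centred within 1 mm on its own set. Next is the medium piston.

```bash
python3 -m jog '[[0,0.1,1,0],[0,0.1,3.5,0],[0,0.1,6.5,0],[0,0.1,9.5,0],[0,0.1,11.5,0],[0,0.1,11.9,0],[0,0.1,11.9,0],[0,0.1,11.9,0],[0,0.1,11.9,0],[0,0.1,11.9,0]]'; python3 -m jog '[[0,0,0,0],[0,0,0,0],[0,0,0,0],[0,0,0,0],[0,0,0,0],[0,0,0,0],[0,0,0,0],[0,0,0,0],[0,0,0,0]]' 1 35;  python3 -m jog '[[0,0,-0.3,0],[0,0,-1,0],[0,0,-2,0],[0,0,-4,0],[0,0,-6,0],[0,0,-8,0],[0,0,-9.5,0],[0,0,-10,0],[0,0,-10,0],[0,0,-10,0],[0,0,-10,0]]'; python3 d.py M .12
```

```text
t: 20.8
eef_pos: [0.6428, -0.2395, 0.0223]
tool_rot: [0.001, 0.644, 0.765, 0.001]
contact_force: [-0.4, 0.8, 1.0]
gripper_width: 1.003
grasp_force: 0.0
t: 21.55
eef_pos: [0.6419, -0.2389, 0.0212]
tool_rot: [0.0, 0.644, 0.765, 0.0]
contact_force: [-1.0, 1.2, 5.5]
gripper_width: 0.554
grasp_force: 36.0
t: 22.47
eef_pos: [0.6409, -0.2384, 0.1193]
tool_rot: [-0.001, 0.644, 0.765, -0.0]
contact_force: [0.4, 0.0, -2.0]
gripper_width: 0.555
grasp_force: 36.3
cm [  5.59 -17.44  -0.03] spin -0.029 tilt [-0.002  0.001 -1.   ] t 22.4667 q [-0.04  0.64  0.45  1.65 -0.33  0.93  0.7 ]
```

```bash
python3 -m jog '[[0.2,-0.7,0,0],[0.6,-2,0,0],[1.3,-4,0,0],[2,-6.3,0,0],[2.8,-8.8,0,-0.01],[3.6,-11.3,0,-0.01],[4.4,-13.8,0,-0.02],[5,-15.8,0,-0.03],[5.4,-17,0,-0.03],[5.55,-17.4,0,-0.03],[5.55,-17.4,0,-0.03],[5.55,-17.4,0,-0.03],[5.55,-17.4,0,-0.03],[5.55,-17.4,0,-0.03],[5.55,-17.4,0,-0.03],[5.55,-17.4,0,-0.03],[5.55,-17.4,0,-0.03]]' ; python3 d.py M .021
```

```text
t: 23.88
eef_pos: [0.461, -0.2138, 0.1204]
tool_rot: [0.0, 0.633, 0.775, -0.0]
contact_force: [0.8, -0.0, -0.9]
gripper_width: 0.549
grasp_force: 36.3
cm [ 0.11 -0.13  9.94] spin 0.001 tilt [-0. -0. -1.] t 23.8833 q [-0.08  0.38  0.48  2.08 -0.25  0.74  0.76]
```

```bash
python3 -m jog '[[0.1,-0.1,1,0],[0.1,-0.1,3,0],[0.1,-0.1,5.5,0],[0.1,-0.1,7.5,0],[0.1,-0.1,9,0],[0.1,-0.1,9.5,0],[0.1,-0.1,9.6,0],[0.1,-0.1,9.7,0],[0.1,-0.1,9.75,0],[0.1,-0.1,9.8,0],[0.1,-0.1,9.85,0],[0.1,-0.1,9.9,0],[0.1,-0.1,9.9,0],[0.1,-0.1,9.9,0]]'; python3 -m jog '[[0,0,0.03,0],[0,0,0.06,0],[0,0,0.06,0],[0,0,0.06,0]]';python3 d.py M .02
```

```text
t: 25.05
eef_pos: [0.4597, -0.213, 0.0217]
tool_rot: [0.0, 0.633, 0.774, 0.0]
contact_force: [0.1, 1.2, -1.5]
gripper_width: 0.551
grasp_force: 36.3
t: 25.38
eef_pos: [0.4596, -0.213, 0.0211]
tool_rot: [0.0, 0.633, 0.774, 0.0]
contact_force: [-1.2, 0.8, 5.5]
gripper_width: 0.552
grasp_force: 36.8
cm [ 0.   -0.01  0.11] spin 0.001 tilt [ 0.  0. -1.] t 25.3833 q [ 0.02  0.55  0.37  2.12 -0.38  0.53  0.87]
```

Contact made; release, retreat, and go to the parked large piston.

```bash
python3 -m jog '[[0,0,0,0],[0,0,0,0],[0,0,0,0],[0,0,0,0],[0,0,0,0],[0,0,0,0],[0,0,0,0]]' -1; python3 -m jog '[[0,0,-0.5,0],[0,0,-2,0],[0,0,-4,0],[0,0,-7,0],[0,0,-10,0],[0,0,-11.5,0],[0,0,-12,0],[0,0,-12,0]]'; sed -i 's/"large":(.6584,.1514,9.1)/"large":(.460,.163,10)/' d.py; python3 d.py large .14
```

```text
t: 25.97
eef_pos: [0.4595, -0.213, 0.0208]
tool_rot: [-0.0, 0.633, 0.774, -0.0]
contact_force: [-0.7, -0.2, 0.3]
gripper_width: 1.002
grasp_force: 0.0
t: 26.63
eef_pos: [0.4604, -0.2132, 0.1422]
tool_rot: [0.001, 0.633, 0.775, 0.001]
contact_force: [-0.3, 0.0, 0.4]
gripper_width: 1.005
grasp_force: 0.0
cm [36.87  7.48  0.21] spin 0.027 tilt [ 0.003 -0.    -1.   ] t 26.6333 q [-0.1   0.34  0.5   2.07 -0.23  0.78  0.74]
```

```bash
python3 -m jog '[[1,0.2,0,0],[3,0.6,0,0],[6,1.2,0,0],[9.3,1.9,0,0],[12.6,2.6,0,0],[15.9,3.2,0,0.01],[19.2,3.9,0,0.01],[22.5,4.6,0,0.02],[25.8,5.2,0,0.02],[29.1,5.9,0,0.03],[32.4,6.6,0,0.03],[35,7.1,0,0.03],[36.5,7.4,0,0.03],[36.9,7.5,0,0.03],[36.9,7.5,0,0.03],[36.9,7.5,0,0.03],[36.9,7.5,0,0.03],[36.9,7.5,0,0.03],[36.9,7.5,0,0.03],[36.9,7.5,0,0.03]]'; python3 -m jog '[[0,0,0,0],[0,0,0,0]]'|head -2; python3 d.py large .021
python3 - <<'E'
from h import *
for n in("top","side"):
  W=cam(n)[1]; 
  for c in((.4595,-.213),):
    r=np.hypot(W[...,0]-c[0],W[...,1]-c[1]); m=(r<.04)&(W[...,2]>.045)&(W[...,2]<.075)
    if m.sum()>50: print(n,np.round(cv2.minEnclosingCircle(W[m&(W[...,2]>np.percentile(W[m][:,2],90)-.006)][:,:2].astype(np.float32))[0],4),np.percentile(W[m][:,2],90))
E
```

```text
t: 28.3
eef_pos: [0.4595, 0.1627, 0.141]
tool_rot: [0.0, 0.645, 0.764, 0.0]
contact_force: [-0.4, 0.9, -0.4]
gripper_width: 0.997
grasp_force: 0.0
t: 28.47
eef_pos: [0.4594, 0.1633, 0.141]
cm [-0.04  0.05 12.  ] spin -0.004 tilt [ 0.  0. -1.] t 28.4667 q [-0.79  0.3   0.38  2.1  -0.16  0.77 -0.14]
top [ 0.4614 -0.2134] 0.05823762760911113
side [ 0.4597 -0.2128] 0.05679081548635134
```

```bash
python3 -m jog '[[0,0.05,1,0],[0,0.05,3.5,0],[0,0.05,6.5,0],[0,0.05,9.5,0],[0,0.05,11.5,0],[0,0.05,12,0],[0,0.05,12,0],[0,0.05,12,0],[0,0.05,12,0],[0,0.05,12,0]]'; python3 -m jog '[[0,0,0,0],[0,0,0,0],[0,0,0,0],[0,0,0,0],[0,0,0,0],[0,0,0,0],[0,0,0,0],[0,0,0,0],[0,0,0,0]]' 1 40;  python3 -m jog '[[0,0,-0.3,0],[0,0,-1,0],[0,0,-2,0],[0,0,-4,0],[0,0,-6,0],[0,0,-8,0],[0,0,-9.5,0],[0,0,-10,0],[0,0,-10,0],[0,0,-10,0],[0,0,-10,0]]'; python3 d.py L .12
```

```text
t: 29.4
eef_pos: [0.4608, 0.164, 0.0221]
tool_rot: [0.0, 0.644, 0.765, 0.001]
contact_force: [0.2, 0.6, 0.3]
gripper_width: 0.999
grasp_force: 0.0
t: 30.15
eef_pos: [0.4602, 0.1639, 0.0219]
tool_rot: [-0.0, 0.644, 0.765, 0.001]
contact_force: [-2.3, -0.6, 10.3]
gripper_width: 0.699
grasp_force: 41.3
t: 31.07
eef_pos: [0.4591, 0.1634, 0.1201]
tool_rot: [-0.0, 0.644, 0.765, -0.001]
contact_force: [-0.9, -0.8, -2.1]
gripper_width: 0.694
grasp_force: 43.8
cm [-4.284e+01  1.113e+01  1.000e-02] spin -0.002 tilt [-0.001 -0.001 -1.   ] t 31.0667 q [-0.78  0.34  0.37  2.12 -0.18  0.72 -0.12]
```

```bash
python3 -m jog '[[-0.7,0.2,0,0],[-2,0.5,0,0],[-4,1,0,0],[-6.7,1.7,0,0],[-9.5,2.5,0,0],[-12.3,3.2,0,0],[-15.1,3.9,0,0],[-17.9,4.7,0,0],[-20.7,5.4,0,0],[-23.5,6.1,0,0],[-26.3,6.8,0,0],[-29.1,7.6,0,0],[-31.9,8.3,0,0],[-34.7,9,0,0],[-37.5,9.7,0,0],[-39.8,10.3,0,0],[-41.5,10.8,0,0],[-42.5,11,0,0],[-42.8,11.1,0,0],[-42.8,11.1,0,0]]'; python3 -m jog '[[0,0,0,0],[0,0,0,0],[0,0,0,0],[0,0,0,0],[0,0,0,0]]'|head -2; python3 d.py L .021
```

```text
t: 32.73
eef_pos: [0.6414, -0.2399, 0.1199]
tool_rot: [-0.001, 0.645, 0.765, -0.0]
contact_force: [0.1, -0.2, -2.0]
gripper_width: 0.691
grasp_force: 43.8
t: 33.15
eef_pos: [0.6421, -0.2385, 0.1211]
cm [-0.12 -0.06 10.01] spin -0.001 tilt [ 0.  0. -1.] t 33.15 q [-0.01  0.63  0.41  1.64 -0.3   0.93  0.68]
```

```bash
python3 -m jog '[[-0.05,-0.05,1,0],[-0.05,-0.05,3,0],[-0.05,-0.05,5.5,0],[-0.05,-0.05,7.5,0],[-0.05,-0.05,9,0],[-0.05,-0.05,9.5,0],[-0.05,-0.05,9.6,0],[-0.05,-0.05,9.7,0],[-0.05,-0.05,9.75,0],[-0.05,-0.05,9.8,0],[-0.05,-0.05,9.85,0],[-0.05,-0.05,9.88,0],[-0.05,-0.05,9.88,0],[-0.05,-0.05,9.88,0]]'; python3 -m jog '[[0,0,0.03,0],[0,0,0.06,0],[0,0,0.06,0],[0,0,0.06,0]]';python3 d.py L .02
```

```text
t: 34.32
eef_pos: [0.6418, -0.2398, 0.0223]
tool_rot: [0.0, 0.644, 0.765, 0.0]
contact_force: [-0.2, 0.5, -2.2]
gripper_width: 0.694
grasp_force: 43.8
t: 34.65
eef_pos: [0.6418, -0.2399, 0.022]
tool_rot: [0.0, 0.644, 0.765, 0.0]
contact_force: [-2.8, 0.5, 4.9]
gripper_width: 0.693
grasp_force: 44.3
cm [ 0.01 -0.01  0.2 ] spin -0.002 tilt [ 0.  0. -1.] t 34.65 q [ 0.03  0.75  0.35  1.68 -0.35  0.77  0.72]
```

Contact made; release, rise, and back away toward the robot's left for the check.

```bash
python3 -m jog '[[0,0,0,0],[0,0,0,0],[0,0,0,0],[0,0,0,0],[0,0,0,0],[0,0,0,0],[0,0,0,0]]' -1; python3 -m jog '[[0,0,-0.5,0],[0,0,-2,0],[0,0,-4,0],[0,0,-7,0],[0,0,-10,0],[0,0,-13,0],[2,-1,-15,0],[5,-3,-15,0],[8,-5,-15,0],[11,-7,-15,0],[14,-9,-15,0],[17,-11,-15,0],[19,-12,-15,0],[20,-12.5,-15,0],[20,-12.5,-15,0],[20,-12.5,-15,0],[20,-12.5,-15,0],[20,-12.5,-15,0]]'
python3 - <<'E'
from h import *
for n in("top","side"):
  im,W,*_=cam(n); save(n+"end",im,1.4)
  for c in((.6525,.1538),(.6417,-.2398),(.4595,-.213)):
    r=np.hypot(W[...,0]-c[0],W[...,1]-c[1]); m=(r<.04)&(W[...,2]>.045)&(W[...,2]<.075)
    if m.sum()>50: print(n,np.round(cv2.minEnclosingCircle(W[m&(W[...,2]>np.percentile(W[m][:,2],90)-.007)][:,:2].astype(np.float32))[0],4),np.percentile(W[m][:,2],90))
E
```

```text
t: 35.23
eef_pos: [0.6416, -0.2399, 0.0214]
tool_rot: [-0.0, 0.644, 0.765, -0.0]
contact_force: [0.1, -0.3, 0.2]
gripper_width: 0.999
grasp_force: 0.0
t: 36.73
eef_pos: [0.4856, -0.0655, 0.1718]
tool_rot: [0.001, 0.645, 0.764, 0.0]
contact_force: [1.7, 0.5, 0.2]
gripper_width: 1.001
grasp_force: 0.0
top [0.6544 0.153 ] 0.05518128003523248
top [ 0.6427 -0.2401] 0.06460723199455128
top [ 0.4612 -0.2138] 0.058404243004586485
side [0.6529 0.1536] 0.053935737265846606
side [ 0.6425 -0.24  ] 0.06261786836034353
side [ 0.4605 -0.2131] 0.05671927324393853
```

View pics/topend.png

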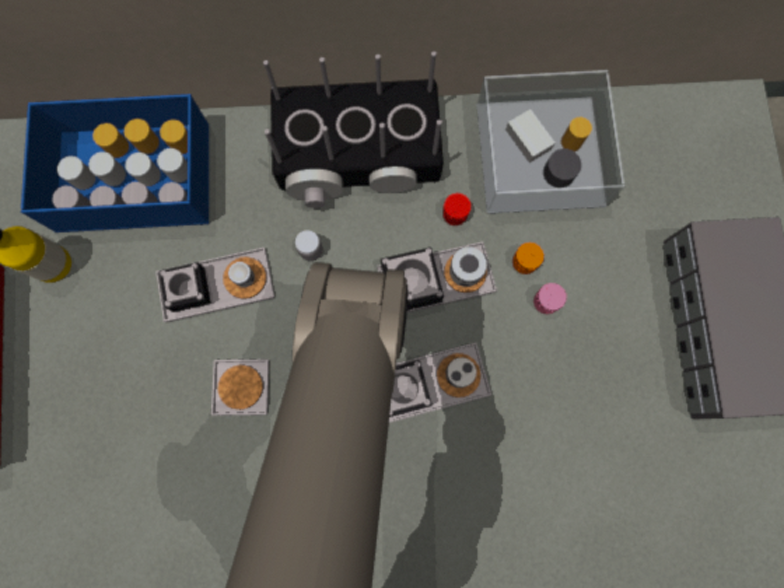

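View pics/sideend.png

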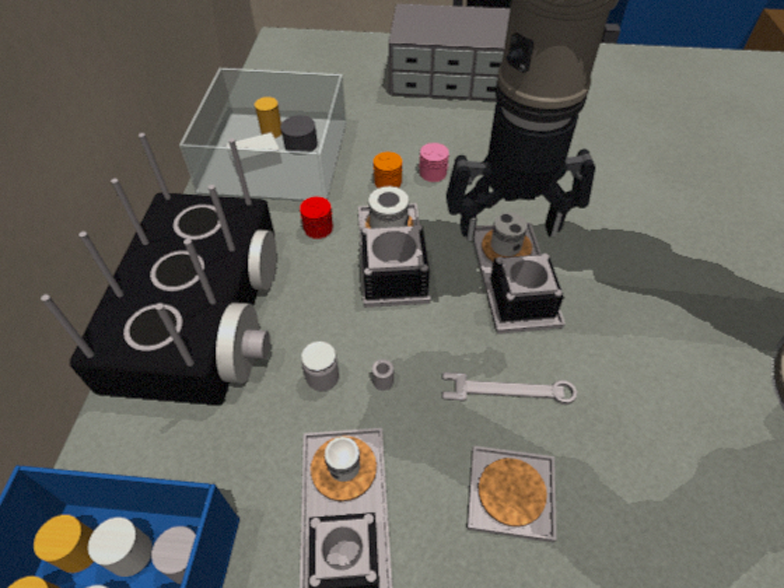

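Both views show the large piston at top view (468,266), the medium at (460,372) and the small at (240,272). Each is centred on its own set's cork, crown up. In the side view the tin (320,366), socket (382,374) and wrench (510,388) have not moved, and the gripper is clear.

```bash
python3 -c "
from station import bot
print(bot.hand_in())"
```

```text
the job is handed in; nothing more can be done
None
```

The job is handed in: all three pistons stand crown up on the cork rests of their own sets, within about 2 mm of centre, with the wrench, socket and tin where they were, at about 37 s of the 109 s allowed.

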